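# Index the bell fixture to the stake

## Task

The bell on the swivel fixture is locked in its middle notch. Pull the ring up to free the spring pin, swing the turntable round one notch to whichever side brings the bell's riveted side towards the mushroom stake, and let the pin drop fully home in the notch there, then let go. Leave the tin of punches, the hammer and the spare bell where they are.

Things in the scene. Friction and masses are not known exactly. Their poses are not given: they have to be found in the camera images.
- fixture: Grey round bench fixture (fixed, 216 mm wide) that carries the turntable. Origin on the turntable's vertical axis at bench height. On the ring's side it carries a steel arc plate, 115 to 155 mm from the axis, top 60 mm high, with the middle notch; on each side of it an adjustable stop plate (top 0.6 mm higher) with one more notch.
- middle_notch (a point): The middle notch, 135 mm from the axis, at the plate's top. Each side notch lies at the same radius about 0.70 rad round the axis from it, but was set by hand anywhere from 0.60 to 0.80 rad: the exact place is to be felt for. Notches are 13 mm wide; the pin is 10 mm thick with a round tip.
- turntable (a joint): Turntable angle, rad, counter-clockwise from above positive; about 0 in the middle notch, end stops at -0.9 and 0.9. It turns stiffly (0.25 N m) and stays where left. On its axis it carries the clamped bell (115 x 80 x 125 mm, loop handle up to 225 mm above the bench), and opposite the bell's riveted side an arm reaches out to the ring.
- pin_ring (a joint): Height of pull ring and locking pin, m: 0 = pin fully home in a notch, about 0.012 = tip riding on the plate, 0.018 = fully up. Spring force down 7 N at 0, plus 250 N/m. Lifting 13 mm or more frees the turntable. Let go over the plate, the pin rides on it and drops in by itself when the ring is pushed round over a notch.
- ring_top (a point): Middle of the top bar of the upright steel pull ring on the arm's end, 135 mm from the axis, 197.5 mm above the bench with the pin home; moves with the ring. Ring 68 mm high and wide, 9 mm round bar; its plane is vertical and holds the turntable's axis: pinch its 9 mm from above, fingers closing along the tangent. The 34 mm wide housing below ends 112 mm high.
- riveted_side (a point): Point on the bell's riveted side (two columns of rivets, small clamp block at the foot), 65 mm from the turntable's axis, opposite the ring, 100 mm above the bench; it turns with the turntable.
- stake: Mushroom stake: dark steel column with domed head 68 mm wide, 165 mm high, round foot 76 mm wide, fixed to the bench beyond the turntable, 165 mm from its axis, about 0.70 rad left or right of the riveted side's starting direction (it changes place with the tin). Origin at the centre of its foot.
- tin: Tin of punches, 74 mm wide, 105 mm high, tools standing out to 175 mm; loose, stands at the other side notch's direction. Origin at the centre of its underside.
- hammer: Loose hammer about 260 mm long lying on the bench to the robot's right; bystander. Origin under its middle.
- spare_bell: Loose sheet-metal bell 105 x 75 x 115 mm with a loop handle to 145 mm, standing on the bench to the robot's left; bystander. Origin at the centre of its underside.
Mind the look-alikes: they are no part of the job. Leave any red or turquoise look-alike of the stake alone.

How it is judged:
On the way, in this order (a step that is already met when the one before it is completed fails the run):
1. the ring is pulled up until the pin is clear of the middle notch (value of joint pin_ring above 0.0105 m and value of joint turntable between -0.1 and 0.1 rad), for 0.05 s.
2. the turntable is swung well away from the middle notch, the riveted side towards the stake ((value of joint turntable above 0.45 rad or value of joint turntable below -0.45 rad) and horizontal distance between riveted_side and stake below 0.108 m), for 0.05 s.
At the end, for the whole second after the job is handed in: The pin is home in the side notch on the stake's side (within 2 mm of fully down, turntable more than 0.5 rad from the middle), the riveted side of the bell is towards the stake (within 108 mm of its centre), and the turntable is at rest (value of joint pin_ring below 0.002 m and velocity of joint turntable between -0.03 and 0.03 rad/s and (value of joint turntable above 0.5 rad or value of joint turntable below -0.5 rad) and horizontal distance between riveted_side and stake below 0.108 m); the robot touches nothing.
It fails at once if the tin, the hammer or the spare bell is moved by more than 30 mm (distance of any of tin, hammer, spare_bell from where it was at the start of the episode above 0.03 m).
It also fails if it takes over 45 s, if anything falls off the work surface, if the arm or the gripper's body presses on something with over 40 N, if the wrist force passes 120 N, or if a joint passes its speed limit or range.

## Robot

A 6-joint arm with a two-finger parallel gripper is mounted at the origin on the work surface. World frame = base frame: x ahead of the robot, y to its left, z up, the work surface at z = 0. Lengths are in m, angles in rad, forces in N, time in s.
With the tool pointing down it reaches from about 0.375 to 0.9 m from the base axis. Payload 3.1 kg.
Tool frame: the origin (TCP) lies at the very end of the fingers, on their centre line; the grasp point (between the pads) lies 19 mm behind it; x points along the fingers, z is the direction in which the jaws open and shut, and the axes are right-handed (so a half turn about x gives the same grasp; the last joint's range is limited). The gripper opens to 85 mm and grips with 20 to 120 N. Pads are 22 mm wide; open, the fingers measure 114 mm over their backs; the gripper's body (76 mm by 85 mm) begins 54 mm behind the grasp point. The pads swing forward as they close: fully open they stand 13 mm farther back than shut.
Start: joints at [1.087, 0.527, 1.433, -0, 1.181, -0.178], TCP at [0.188, 0.596, 0.231] pointing down, gripper open.
Joint ranges: [-3.08, 3.08], [-0.75, 2.2], [0.22, 2.44], [-1.43, 4.57], [0, 2.65], [-2.85, 2.85]. Speed limits (rad/s): [2.79, 2.79, 3.14, 3.14, 3.14, 3.14].

## Interface

Orientations are given as a unit quaternion [x, y, z, w].
In Python, from station import manip, viewer, job gives the robot as it stands.
- The arm moves only by the tool move_arm, never from a script. Its argument "deltas" is one flat list of numbers, 7 for each row, row after row: the finger opening in mm, from 0 to 85.4, then the shift along the tool's x, y, z in mm, then the turn, a rotation vector about the tool's x, y, z in degrees. In form: [jaw, tx, ty, tz, rx, ry, rz, jaw, tx, ty, tz, rx, ry, rz, ...]. A call has 1 to 10 rows; each row shifts and turns the commanded pose from where the row before left it, along the tool's axes as they then stand; what a row does not reach is not made up. A row lasts 1/10 s, in which the tool goes at most 50 mm and 8.59 degrees, less where a joint would pass 70% of its speed; a pose out of reach is approached as far as the arm can. A call is refused whole if a number of a shift passes 50 or a number of a turn 8.59, either way. A call with a gripper value outside its range is refused whole. The fingers move at their own pace and stop on an object; "force" is the grip in N (left out, the last holds). Time passes only in rows, so rows that do not move let the fingers close. It gives the time, the measured TCP pose, the force and the opening at its end, in the units of the state.
- manip.sense(): the state, without advancing time (a new reading comes with each control period).
- viewer.snapshot(name): name is "scene" or "top"; returns a dict with "image" (480x640x3 uint8, red, green, blue), "depth" (480x640 float32, m along the optical axis (not along the pixel's ray), 0 where there is no reading), "fovy" (degrees; the focal length in pixels is half the picture's height over the tangent of half this angle, whatever the lens; pixels are square), "cx", "cy" (the principal point, pixels), "k1" (the pictures are not rectified: a ray, as slopes to the right and down, at radius r is drawn at 1 + k1 r^2 times it, then the intrinsics apply), "R" (3x3) and "t" (3): a world point X has camera coordinates R X + t. Camera axes: x right, y down, z forward; pixel columns grow to the right and rows downward; lengths in m; the calibration is good to about 2 mm. A picture is of the moment at which its call begins.
- job.sign_off(): hands the job in, once; it reports no verdict.
The state is a dict: "t": time; "q": joint angles; "qd": joint speeds; "tau": joint torques, N m; "tcp_pos": TCP position; "tool_rot": TCP orientation; "force": force on the tool from outside, world axes, zero at the start; "ft_torque": the same for the moment, N m; "finger_gap": opening from 0.0 (shut) to 1.0 (fully open).
Only numpy, scipy, OpenCV 4.12 (cv2) and the standard library are available. Lean on these libraries where they do the work, as an engineer would, in place of code of your own. Each camera call takes 0.05 s, during which the arm holds its last target.

## Working session

There is one attempt and no reset: what is moved stays moved. The work goes in short steps, Python scripts to look and compute and a tool call to move; the robot and the scene stay as the last step left them, time stands still between calls to the robot, and variables do not carry over. Pictures are saved under pics/ and viewed, and the job is handed in when it is done.

Besides the shell and the picture viewer there is one more tool, called after "Emit:" by a JSON object that holds its "method" and its "body". move_arm: Moves the arm, as the interface text tells. Its arguments: {"type":"object","properties":{"deltas":{"type":"array"},"force":{"type":"number"}},"required":["deltas"]}

```bash
ls; mkdir -p pics; cat > h.py <<'E'
import numpy as np, cv2, pickle
def snap(name):
    from station import viewer
    s=viewer.snapshot(name); 
    return s
def K(s):
    f=240/np.tan(np.radians(s["fovy"])/2); return f
def ray(s,u,v):
    f=K(s); xd=np.array([(u-s["cx"])/f,(v-s["cy"])/f]); x=xd.copy()
    for _ in range(30): x=xd/(1+s["k1"]*(x@x))
    d=np.array([x[0],x[1],1.0]); R=np.array(s["R"]);t=np.array(s["t"])
    return -R.T@t, R.T@d
def plane(s,u,v,z):
    c,d=ray(s,u,v); return c+d*(z-c[2])/d[2]
def dep(s,u,v):
    c,d=ray(s,u,v); return c+d*s["depth"][int(round(v)),int(round(u))]
def proj(s,X):
    p=np.array(s["R"])@np.array(X)+np.array(s["t"]); x=p[:2]/p[2]; x=x*(1+s["k1"]*(x@x)); return x*K(s)+np.array([s["cx"],s["cy"]])
def tri(s1,p1,s2,p2):
    c1,d1=ray(s1,*p1);c2,d2=ray(s2,*p2)
    A=np.stack([d1,-d2],1);k=np.linalg.lstsq(A,c2-c1,rcond=None)[0]
    a=c1+d1*k[0];b=c2+d2*k[1]; return (a+b)/2,np.linalg.norm(a-b)
E
python3 - <<'E'
from h import *
from station import manip
print(manip.sense())
for n in("scene","top"):
    s=snap(n); pickle.dump(s,open(n+"0.pkl","wb")); cv2.imwrite(f"pics/{n}0.png",s["image"][:,:,::-1])
    print(n,s["fovy"],s["k1"],-np.array(s["R"]).T@np.array(s["t"]))
E
```

```text
pics
{'t': 0.0, 'q': array([ 1.08650406e+00,  5.28466215e-01,  1.43390588e+00,  7.46219566e-06,
        1.18141033e+00, -1.78496414e-01]), 'qd': array([ 0.00024978, -0.00126687,  0.0007075 ,  0.00060781,  0.00026318,
       -0.00047689]), 'tau': array([-1.12495334e-03, -4.42355025e+01, -1.78023255e+01, -5.05363987e-04,
        8.44023773e-03, -8.90442834e-06]), 'tcp_pos': array([0.18778441, 0.59536677, 0.23033246]), 'tool_rot': array([-0.41835177,  0.57101547,  0.41767708,  0.56962179]), 'force': array([-0.79577284,  0.31396732,  0.08112985]), 'ft_torque': array([-0.05393165,  0.01460914,  0.00115227]), 'finger_gap': 0.9996737652288605}
scene 55.35643006659555 0.040627725914858005 [ 1.20549414 -0.37804557  1.307192  ]
top 45.16509320584524 0.021895304109371773 [ 0.36794058 -0.01641124  1.4096252 ]
```

View pics/scene0.png

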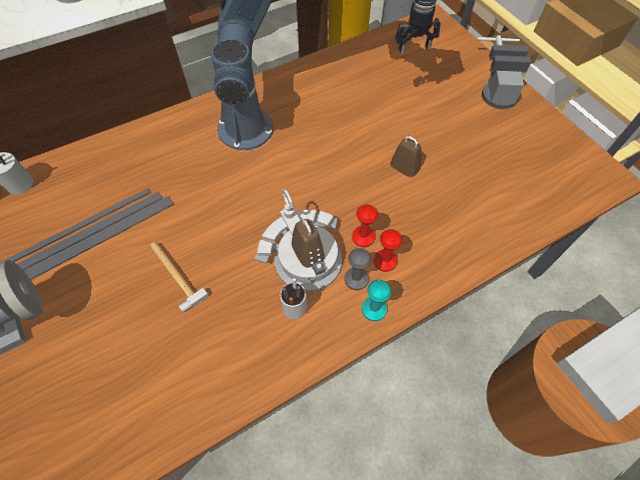

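View pics/top0.png

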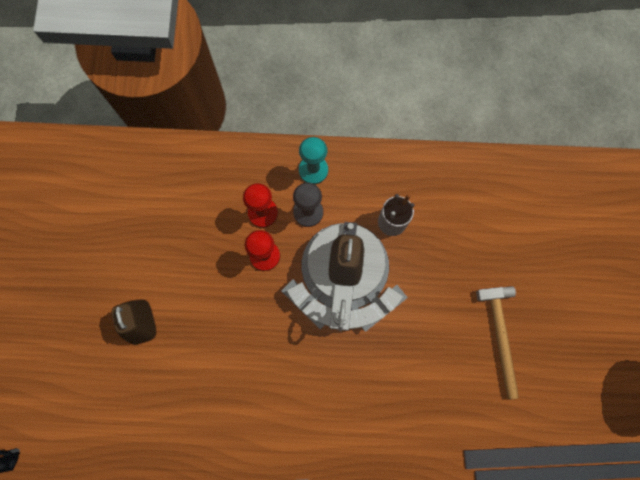

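Scene view: fixture at (305,250), ring near (287,200), dark stake (358,268), red look-alikes (366,225) and (388,250), turquoise (377,298), tin (293,300). In the top view the dark stake is at (308,203) on the left (+y) and the tin at (397,215) on the right. I'll take close crops next.

```bash
python3 - <<'E'
from h import *
s=pickle.load(open("top0.pkl","rb"));a=s["image"][170:350,230:430,::-1]
cv2.imwrite("pics/tc.png",cv2.resize(a,None,fx=3.3,fy=3.3,interpolation=cv2.INTER_CUBIC))
s=pickle.load(open("scene0.pkl","rb"));a=s["image"][170:330,230:410,::-1]
cv2.imwrite("pics/sc.png",cv2.resize(a,None,fx=3.7,fy=3.7,interpolation=cv2.INTER_CUBIC))
E
```

```text
(no output)
```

View pics/tc.png

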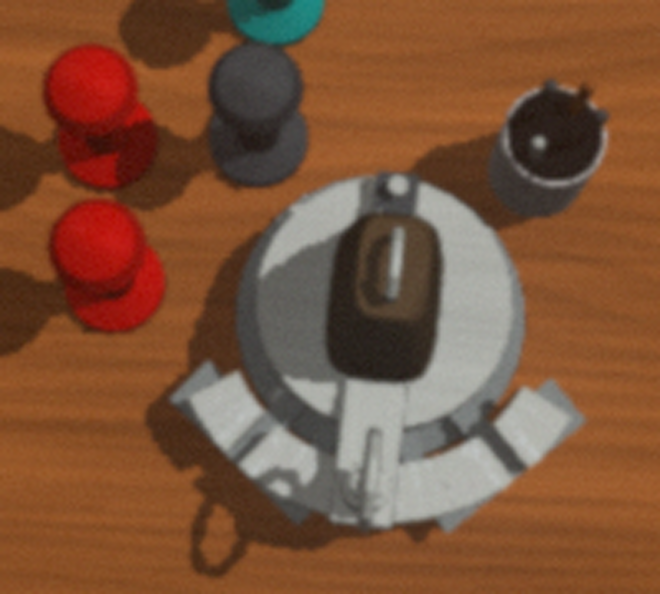

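View pics/sc.png

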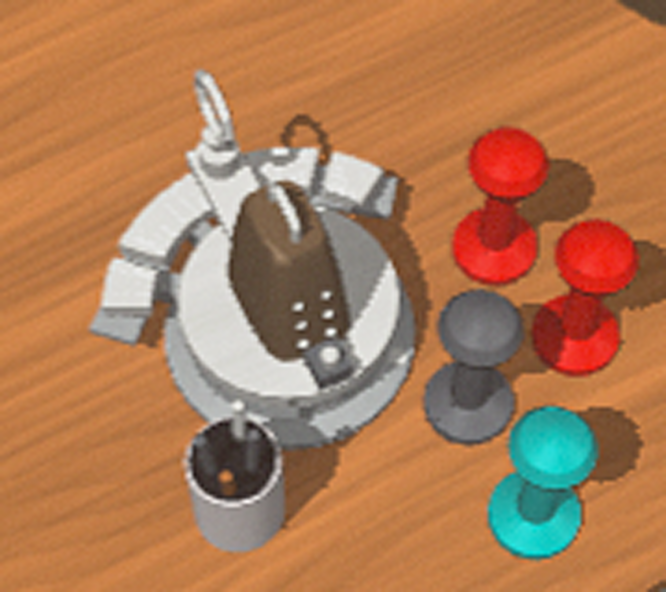

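The dark stake sits to the left (+y) of the riveted side, so the turntable has to go counter-clockwise (positive) and the ring swings to the robot's right, into the right-hand notch at top px about (381,305). Candidates for the stake are dark (308,200), red (258,197), red (260,245) and turquoise (313,155). The dark one fits the description. Now I'll measure the ring and the axis.

```bash
python3 - <<'E'
from h import *
T=pickle.load(open("top0.pkl","rb"));S=pickle.load(open("scene0.pkl","rb"))
for n,s,(u0,u1,v0,v1) in (("top",T,(285,410,225,335)),("scene",S,(250,350,180,300))):
    P=[]
    for v in range(v0,v1):
        for u in range(u0,u1):
            if s["depth"][v,u]>0: P.append((u,v,*dep(s,u,v)))
    P=np.array(P); np.save(n+"P.npy",P)
    h,e=np.histogram(P[:,4],bins=np.arange(-.01,.26,.005)); print(n,[(round(float(a),3),int(b)) for a,b in zip(e,h)])
a=T["image"][285:335,320:370,::-1]; b=S["image"][180:230,265:315,::-1]
cv2.imwrite("pics/rc.png",np.hstack([cv2.resize(x,(400,400),interpolation=cv2.INTER_NEAREST) for x in (a,b)]))
E
```

```text
top [(-0.01, 250), (-0.005, 2242), (0.0, 2213), (0.005, 321), (0.01, 367), (0.015, 326), (0.02, 72), (0.025, 64), (0.03, 303), (0.035, 306), (0.04, 100), (0.045, 95), (0.05, 89), (0.055, 681), (0.06, 884), (0.065, 704), (0.07, 1757), (0.075, 380), (0.08, 259), (0.085, 384), (0.09, 137), (0.095, 57), (0.1, 66), (0.105, 55), (0.11, 68), (0.115, 36), (0.12, 25), (0.125, 31), (0.13, 52), (0.135, 47), (0.14, 55), (0.145, 44), (0.15, 48), (0.155, 42), (0.16, 43), (0.165, 42), (0.17, 47), (0.175, 49), (0.18, 43), (0.185, 79), (0.19, 226), (0.195, 423), (0.2, 101), (0.205, 4), (0.21, 7), (0.215, 19), (0.22, 36), (0.225, 21), (0.23, 1), (0.235, 0), (0.24, 0), (0.245, 0), (0.25, 0)]
scene [(-0.01, 213), (-0.005, 2653), (0.0, 3192), (0.005, 411), (0.01, 257), (0.015, 329), (0.02, 122), (0.025, 75), (0.03, 139), (0.035, 138), (0.04, 47), (0.045, 56), (0.05, 83), (0.055, 344), (0.06, 470), (0.065, 301), (0.07, 873), (0.075, 229), (0.08, 93), (0.085, 158), (0.09, 102), (0.095, 59), (0.1, 122), (0.105, 223), (0.11, 97), (0.115, 45), (0.12, 44), (0.125, 46), (0.13, 46), (0.135, 45), (0.14, 70), (0.145, 68), (0.15, 61), (0.155, 55), (0.16, 50), (0.165, 42), (0.17, 47), (0.175, 46), (0.18, 37), (0.185, 46), (0.19, 94), (0.195, 229), (0.2, 40), (0.205, 11), (0.21, 4), (0.215, 11), (0.22, 17), (0.225, 11), (0.23, 2), (0.235, 0), (0.24, 0), (0.245, 0), (0.25, 0)]
```

View pics/rc.png

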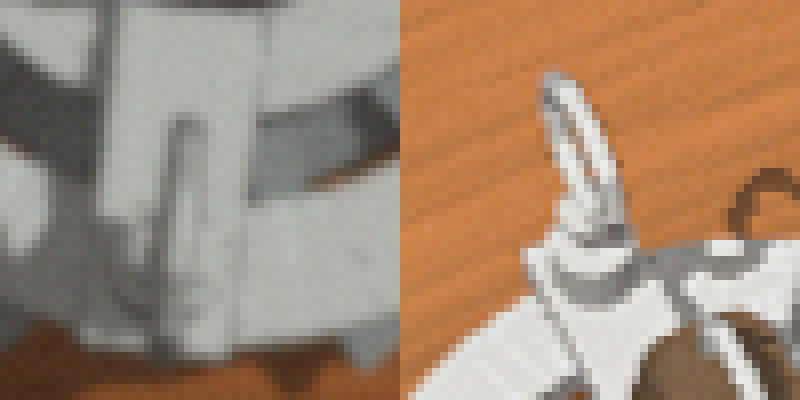

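```bash
python3 - <<'E'
from h import *
T=pickle.load(open("top0.pkl","rb"));S=pickle.load(open("scene0.pkl","rb"))
P=np.load("topP.npy");Q=np.load("sceneP.npy")
# ring: high points far from bell
for n,A in(("top",P),("scene",Q)):
    m=(A[:,4]>.185)&(A[:,2]<.31)
    R=A[m];print(n,len(R)); 
    for f in(0,1):
        pass
    if len(R): print("px",R[:,0].min(),R[:,0].max(),R[:,1].min(),R[:,1].max(),"xyz mean",R[:,2:].mean(0),R[:,2:].min(0),R[:,2:].max(0))
    m=(A[:,4]>.125)&(A[:,2]<A[A[:,4]>.1][:,2].mean())
    print("high pts x hist",np.histogram(A[A[:,4]>.15][:,2],bins=np.arange(.1,.6,.02)))
    D=A[(A[:,4]>.069)&(A[:,4]<.0765)]; print("disc",D[:,2:].min(0),D[:,2:].max(0),D[:,2:].mean(0))
    pts=D[:,2:4].astype(np.float32)
    hull=cv2.convexHull(pts); print(cv2.minEnclosingCircle(pts))
    A6=A[(A[:,4]>.055)&(A[:,4]<.065)]; print("arc",A6[:,2:].min(0),A6[:,2:].max(0))
E
```

```text
top 0
high pts x hist (array([  0,   0,   0,   0,   0,   0,   0,   0,   0,   0,   0,   0,   0,
         0,   0,   0,   2,  43,  42,  41,   9,   0,   0, 288]), array([0.1 , 0.12, 0.14, 0.16, 0.18, 0.2 , 0.22, 0.24, 0.26, 0.28, 0.3 ,
       0.32, 0.34, 0.36, 0.38, 0.4 , 0.42, 0.44, 0.46, 0.48, 0.5 , 0.52,
       0.54, 0.56, 0.58]))
disc [ 0.44963014 -0.20859716  0.06900317] [0.69740006 0.01809448 0.07649647] [ 0.60648211 -0.07234793  0.07236934]
((0.5810781121253967, -0.12016091495752335), 0.1459849625825882)
arc [ 0.45425988 -0.21493821  0.05503614] [0.70253462 0.0636165  0.06499414]
scene 0
high pts x hist (array([ 0,  0,  0,  0,  0,  0,  0,  0,  0,  0,  0,  0,  0,  0,  0,  0,  0,
       28, 15, 26, 23,  0,  0, 18]), array([0.1 , 0.12, 0.14, 0.16, 0.18, 0.2 , 0.22, 0.24, 0.26, 0.28, 0.3 ,
       0.32, 0.34, 0.36, 0.38, 0.4 , 0.42, 0.44, 0.46, 0.48, 0.5 , 0.52,
       0.54, 0.56, 0.58]))
disc [ 0.45508849 -0.1637425   0.06900859] [0.70126554 0.01926569 0.07649484] [ 0.62117259 -0.0814736   0.07250207]
((0.577927827835083, -0.06935250014066696), 0.1237117126584053)
arc [ 0.45553354 -0.20596301  0.05509156] [0.70177454 0.06258403 0.0649765 ]
```

```bash
python3 - <<'E'
from h import *
from scipy.optimize import least_squares
T=pickle.load(open("top0.pkl","rb"));S=pickle.load(open("scene0.pkl","rb"))
P=np.load("topP.npy");Q=np.load("sceneP.npy")
for n,s,A in(("top",T,P),("scene",S,Q)):
    R=A[(A[:,4]>.125)&(A[:,2]<.53)]
    c=R[:,2:4].mean(0);w,V=np.linalg.eigh(np.cov((R[:,2:4]-c).T)); 
    print(n,"ring mean",c,"dir",V[:,1],np.degrees(np.arctan2(V[1,1],V[0,1])),"minmax",R[:,2:].min(0),R[:,2:].max(0),len(R))
    H=R[R[:,4]>.188]; print(" top:",H[:,2:].mean(0),"px",H[:,:2].mean(0),len(H))
    D=A[(A[:,4]>.069)&(A[:,4]<.0765)&(A[:,2]>.5)&(A[:,3]<.05)]
    # boundary by angle
    c=np.array([.6,-.075])
    for it in range(5):
        d=D[:,2:4]-c;r=np.hypot(*d.T);a=np.arctan2(d[:,1],d[:,0])
        d2=[]
        for b in np.arange(-2.0,2.0,.1):
            m=(a>b)&(a<b+.1)
            if m.sum()>3: rr=r[m]; rr=rr[rr<.12]; d2.append(c+np.percentile(rr,97)*np.array([np.cos(b+.05),np.sin(b+.05)]))
        d2=np.array(d2)
        f=least_squares(lambda p:np.hypot(d2[:,0]-p[0],d2[:,1]-p[1])-p[2],[*c,.1],loss='soft_l1',f_scale=.002); c=f.x[:2]
    print(" disc fit",f.x)
# ring px two-view
E
```

```text
top ring mean [ 0.47203636 -0.06217097] dir [-0.9978587   0.06540655] 176.24980360843935 minmax [ 0.4398808  -0.07391636  0.12956852] [ 0.50646629 -0.05175757  0.20599216] 190
 top: [ 0.47255082 -0.06287001  0.19728872] px [342.18181818 313.61818182] 110
 disc fit [ 0.60733871 -0.07229143  0.08976645]
scene ring mean [ 0.47722296 -0.06488402] dir [-0.99818646  0.06019791] 176.54882715076906 minmax [ 0.44526034 -0.07457564  0.12530393] [ 0.50847709 -0.05550425  0.20683645] 139
 top: [ 0.48033251 -0.06429223  0.19720622] px [287.68181818 195.18181818] 44
 disc fit [ 0.61128447 -0.07274143  0.0896676 ]
```

```bash
cat >> h.py <<'E'
from scipy.spatial.transform import Rotation as Ro
AX=np.array([.609,-.0725])
def st():
    from station import manip
    s=manip.sense(); return s,Ro.from_quat(s["tool_rot"]).as_matrix(),np.array(s["tcp_pos"])
E
python3 - <<'E'
from h import *
s,M,p=st(); print(M.round(3))
T=pickle.load(open("top0.pkl","rb"));S=pickle.load(open("scene0.pkl","rb"))
for n,s_,uv,z in(("R notch top",T,(230+500/3.3,170+445/3.3),.0606),("L notch top",T,(230+250/3.3,170+440/3.3),.0606),("stake foot",T,(230+258/3.3,170+148/3.3),0.0),("Rscene",S,(230+165/3.7,170+280/3.7),.0606),("stake foot sc",S,(230+470/3.7,170+405/3.7),0)):
    X=plane(s_,*uv,z); d=X[:2]-AX; print(n,X.round(3),np.hypot(*d).round(3),np.degrees(np.arctan2(d[1],d[0])).round(1))
th=np.radians(176.2); tan=np.array([-np.sin(th),np.cos(th),0])
tg=np.array([AX[0]+.135*np.cos(th),AX[1]+.135*np.sin(th),.26]); print(tg, "tool shift",(M.T@(tg-p)*1000).round(1))
z=M[:,2]; print("tool z yaw",np.degrees(np.arctan2(z[1],z[0])),"tangent yaw",np.degrees(np.arctan2(tan[1],tan[0])))
E
```

```text
[[-0.001 -0.954  0.301]
 [-0.002  0.301  0.954]
 [-1.     0.    -0.002]]
R notch top [ 0.509 -0.159  0.061] 0.132 -139.1
L notch top [0.504 0.018 0.061] 0.138 139.2
stake foot [0.733 0.025 0.   ] 0.158 38.0
Rscene [ 0.539 -0.151  0.061] 0.105 -131.5
stake foot sc [0.744 0.027 0.   ] 0.168 36.3
[ 0.4742968  -0.06355302  0.26      ] tool shift [ -28.7 -471.6 -542.2]
tool z yaw 72.47812444593151 tangent yaw -93.80000000000003
```

Emit:
{"method": "move_arm", "body": {"deltas": [85, -3, -26, -30, 0, 0, 0, 85, -3, -26, -30, 0, 0, 0, 85, -3, -26, -30, 0, 0, 0, 85, -3, -26, -30, 0, 0, 0, 85, -3, -26, -30, 0, 0, 0, 85, -3, -26, -30, 0, 0, 0, 85, -3, -26, -30, 0, 0, 0, 85, -3, -26, -30, 0, 0, 0, 85, -3, -26, -30, 0, 0, 0, 85, -3, -26, -30, 0, 0, 0]}}

```text
t: 1.1
tcp_pos: [0.3459, 0.2301, 0.2613]
tool_rot: [-0.418, 0.57, 0.418, 0.57]
force: [1.0, 0.6, -0.2]
finger_gap: 0.994
```

Emit:
{"method": "move_arm", "body": {"deltas": [85, 0, -26, -30, 0, 0, 0, 85, 0, -26, -30, 0, 0, 0, 85, 0, -26, -30, 0, 0, 0, 85, 0, -26, -30, 0, 0, 0, 85, 0, -26, -30, 0, 0, 0, 85, 0, -26, -30, 0, 0, 0, 85, 0, -26, -30, 0, 0, 0, 85, 0, -26, -30, 0, 0, 0, 85, 0, 0, 0, 8.5, 0, 0, 85, 0, 0, 0, 8.5, 0, 0]}}

```text
t: 2.1
tcp_pos: [0.472, -0.0613, 0.2608]
tool_rot: [-0.326, 0.627, 0.327, 0.627]
force: [-0.2, 0.2, -0.4]
finger_gap: 0.995
```

Emit:
{"method": "move_arm", "body": {"deltas": [85, 0, 0, 0, 8.5, 0, 0, 85, 0, 0, 0, 8.5, 0, 0, 85, 0, 0, 0, 8.5, 0, 0, 85, 0, 0, 0, 8.5, 0, 0, 85, 0, 0, 0, 8.5, 0, 0, 85, 0, 0, 0, 8.5, 0, 0, 85, 0, 0, 0, 8.5, 0, 0, 85, 0, 0, 0, 8.5, 0, 0, 85, 0, 0, 0, 8.5, 0, 0, 85, 0, 0, 0, 8.5, 0, 0]}}

```text
t: 3.1
tcp_pos: [0.4715, -0.0597, 0.261]
tool_rot: [0.182, 0.684, -0.182, 0.683]
force: [0.1, -0.3, 0.1]
finger_gap: 0.994
```

Emit:
{"method": "move_arm", "body": {"deltas": [85, 0, 0, 0, 8.5, 0, 0, 85, 0, 0, 0, 8.5, 0, 0, 85, 0, 0, 0, 8.5, 0, 0, 85, 0, 0, 0, 8.5, 0, 0, 85, 0, 0, 0, 8.5, 0, 0, 85, 0, 0, 0, 8.5, 0, 0, 85, 0, 0, 0, 8.5, 0, 0, 85, 0, 0, 0, 4.8, 0, 0, 85, 0, 0, 0, 0, 0, 0]}}

```text
t: 4.0
tcp_pos: [0.4715, -0.0597, 0.261]
tool_rot: [-0.516, -0.483, 0.516, -0.483]
force: [0.3, 0.3, 0.8]
finger_gap: 0.993
```

```bash
python3 - <<'E'
from h import *
s,M,p=st(); print(s["t"],p,M.round(3),s["q"].round(2),s["force"])
th=np.radians(176.2)
tg=np.array([AX[0]+.135*np.cos(th),AX[1]+.135*np.sin(th),.1785])
z=M[:,2];print("shift to grasp",(M.T@(tg-p)*1000).round(1),np.degrees(np.arctan2(z[1],z[0])))
for n in("scene","top"):
    S=snap(n); u,v=proj(S,[tg[0],tg[1],.1975]); u=int(u);v=int(v); print(n,u,v,"tcp px",proj(S,p))
    cv2.imwrite(f"pics/{n}1.png",cv2.resize(S["image"][v-60:v+60,u-60:u+60,::-1],(480,480),interpolation=cv2.INTER_CUBIC))
E
cd pics; python3 -c "
import cv2,numpy as np;cv2.imwrite('c1.png',cv2.resize(np.hstack([cv2.imread('scene1.png'),cv2.imread('top1.png')]),(800,400)))"
```

```text
4.0 [ 0.47151056 -0.05973093  0.26100228] [[-0.001  0.998 -0.066]
 [ 0.    -0.066 -0.998]
 [-1.    -0.001 -0.   ]] [-0.36  0.29  1.76 -0.    1.1   1.28] [0.27332956 0.27648904 0.77047464]
shift to grasp [82.5  3.1  3.6] -93.807880360496
scene 286 193 tcp px [286.264007   179.26601418]
top 342 312 tcp px [341.91661391 311.32662366]
```

View pics/c1.png

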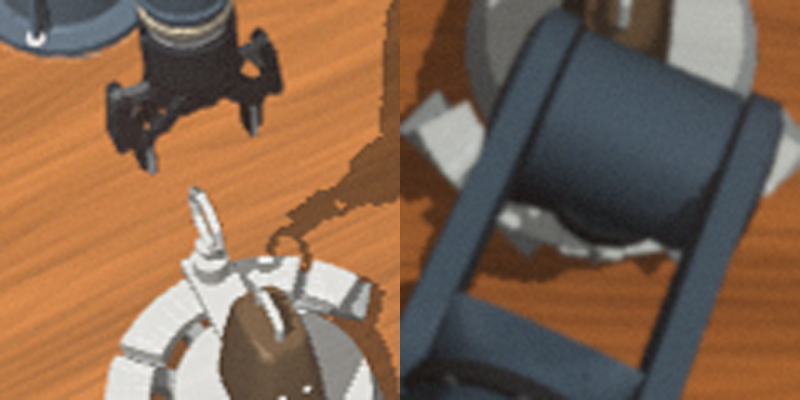

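The scene crop shows the open fingers straddling the ring tip, which stands centred below them at about crop (200,195). I'll descend and close.

Emit:
{"method": "move_arm", "body": {"deltas": [85, 14, 3, 3.6, 0, 0, 0, 85, 14, 0, 0, 0, 0, 0, 85, 14, 0, 0, 0, 0, 0, 85, 14, 0, 0, 0, 0, 0, 85, 14, 0, 0, 0, 0, 0, 85, 15, 0, 0, 0, 0, 0, 85, 0, 0, 0, 0, 0, 0, 85, 0, 0, 0, 0, 0, 0], "force": 60}}

```text
t: 4.9
tcp_pos: [0.4746, -0.0636, 0.1763]
tool_rot: [-0.516, -0.483, 0.516, -0.483]
force: [-0.1, 0.7, 0.9]
finger_gap: 0.996
```

Emit:
{"method": "move_arm", "body": {"deltas": [0, 0, 0, 0, 0, 0, 0, 0, 0, 0, 0, 0, 0, 0, 0, 0, 0, 0, 0, 0, 0, 0, 0, 0, 0, 0, 0, 0, 0, 0, 0, 0, 0, 0, 0, 0, 0, 0, 0, 0, 0, 0, 0, 0, 0, 0, 0, 0, 0, 0, 0, 0, 0, 0, 0, 0, 0, 0, 0, 0, 0, 0, 0]}}

```text
t: 5.8
tcp_pos: [0.4747, -0.0635, 0.1766]
tool_rot: [0.516, 0.483, -0.516, 0.483]
force: [-0.3, 1.3, 5.1]
finger_gap: 0.085
```

```bash
python3 - <<'E'
from h import *
s,M,p=st(); print(s["t"],p,s["force"],s["ft_torque"],s["finger_gap"])
o=[]
for n in("scene","top"):
    S=snap(n); u,v=proj(S,[.474,-.0636,.1975]); u=int(u);v=int(v)
    o.append(cv2.resize(S["image"][v-50:v+50,u-50:u+50,::-1],(400,400),interpolation=cv2.INTER_CUBIC))
cv2.imwrite("pics/c2.png",np.hstack(o))
E
```

```text
5.8 [ 0.47467281 -0.06350413  0.17659541] [-0.26314349  1.33157135  5.07534422] [0.29033086 0.09007882 0.15089372] 0.08508348787518581
```

View pics/c2.png

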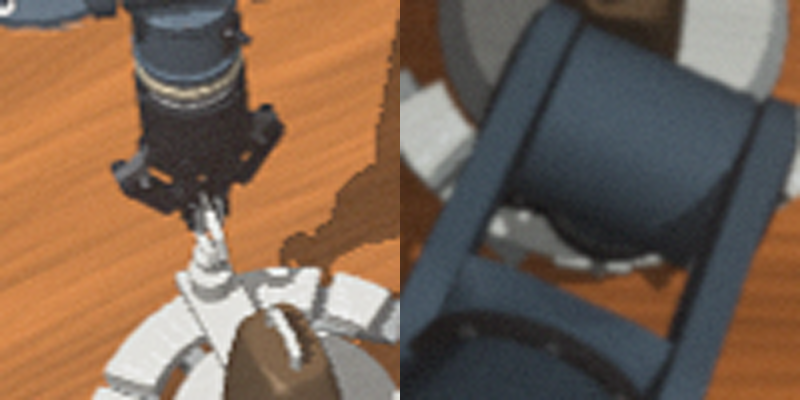

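The fingers hold the ring (gap about 7–9 mm). Lifting it about 15 mm.

Emit:
{"method": "move_arm", "body": {"deltas": [0, -3, 0, 0, 0, 0, 0, 0, -3, 0, 0, 0, 0, 0, 0, -3, 0, 0, 0, 0, 0, 0, -3, 0, 0, 0, 0, 0, 0, -3, 0, 0, 0, 0, 0, 0, 0, 0, 0, 0, 0, 0, 0, 0, 0, 0, 0, 0, 0]}}

```text
t: 6.6
tcp_pos: [0.4745, -0.0635, 0.1912]
tool_rot: [0.516, 0.483, -0.516, 0.483]
force: [3.3, 1.1, -10.5]
finger_gap: 0.082
```

```bash
python3 - <<'E'
from h import *
s,M,p=st(); print(s["t"],p,s["force"],s["ft_torque"],s["finger_gap"])
S=snap("scene"); u,v=proj(S,[.474,-.0636,.17]); u=int(u);v=int(v)
cv2.imwrite("pics/c3.png",cv2.resize(S["image"][v-40:v+40,u-40:u+40,::-1],(480,480),interpolation=cv2.INTER_CUBIC))
E
```

```text
6.6 [ 0.47451489 -0.06352098  0.19122571] [  3.2829939    1.14616267 -10.48640461] [ 0.19831216 -0.52684396  0.24708085] 0.08238627096430592
```

View pics/c3.png

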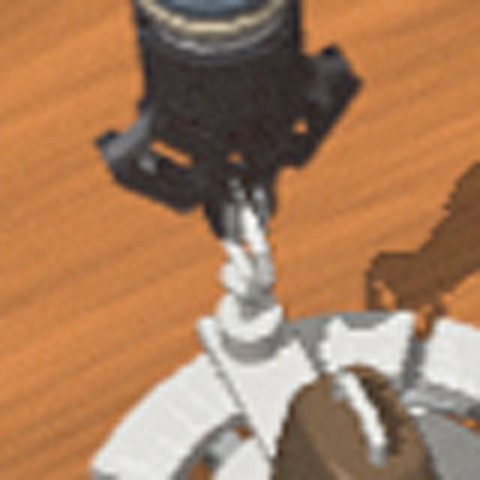

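Vertical force is -10.5 N, which matches the 15 mm lift against the spring. Swinging 30° counter-clockwise.

Emit:
{"method": "move_arm", "body": {"deltas": [0, 0, 0.1, 3.5, -1.5, 0, 0, 0, 0, 0.2, 7.1, -3, 0, 0, 0, 0, 0.2, 7.1, -3, 0, 0, 0, 0, 0.2, 7.1, -3, 0, 0, 0, 0, 0.2, 7.1, -3, 0, 0]}}

```text
t: 7.15
tcp_pos: [0.4763, -0.0946, 0.1911]
tool_rot: [0.456, 0.541, -0.455, 0.54]
force: [5.4, 4.1, -12.0]
finger_gap: 0.085
```

```bash
cat > q.py <<'E'
from h import *
s,M,p=st(); d=p[:2]-AX; a=np.degrees(np.arctan2(d[1],d[0]))%360
z=M[:,2]
print("t",s["t"],"p",p.round(4),"F tool",(M.T@s["force"]).round(1),"Fz",s["force"][2].round(1),"gap",s["finger_gap"].round(3),"| r",np.hypot(*d).round(4),"dtheta deg",(a-176.2).round(2),"rad",np.radians(a-176.2).round(3),"toolyaw",np.degrees(np.arctan2(z[1],z[0])).round(1), "want", (a+90-360).round(1),"q6",s["q"][5].round(2))
E
python3 q.py
```

```text
Traceback (most recent call last):
  File "q.py", line 4, in <module>
    print("t",s["t"],"p",p.round(4),"F tool",(M.T@s["force"]).round(1),"Fz",s["force"][2].round(1),"gap",s["finger_gap"].round(3),"| r",np.hypot(*d).round(4),"dtheta deg",(a-176.2).round(2),"rad",np.radians(a-176.2).round(3),"toolyaw",np.degrees(np.arctan2(z[1],z[0])).round(1), "want", (a+90-360).round(1),"q6",s["q"][5].round(2))
                                                                                                         ^^^^^^^^^^^^^^^^^^^^^
AttributeError: 'float' object has no attribute 'round'
```

```bash
sed -i 's/s\["finger_gap"\].round(3)/round(s["finger_gap"],3)/' q.py; python3 q.py
```

```text
t 7.15 p [ 0.4763 -0.0946  0.1911] F tool [12.   6.  -3.1] Fz -12.0 gap 0.085 | r 0.1346 dtheta deg 13.27 rad 0.232 toolyaw -80.2 want -80.5 q6 0.97
```

Emit:
{"method": "move_arm", "body": {"deltas": [0, 0, 0.2, 7.1, -3, 0, 0, 0, 0, 0.2, 7.1, -3, 0, 0, 0, 0, 0.2, 7.1, -3, 0, 0, 0, 0, 0.2, 7.1, -3, 0, 0, 0, 0, 0.2, 7.1, -3, 0, 0, 0, 0, 0, 0, 0, 0, 0, 0, 0, 0, 0, 0, 0, 0]}}

```text
t: 7.85
tcp_pos: [0.4873, -0.1288, 0.191]
tool_rot: [0.382, 0.595, -0.381, 0.595]
force: [5.9, 2.1, -12.1]
finger_gap: 0.087
```

```bash
python3 q.py; python3 - <<'E'
from h import *
o=[]
for n in("scene","top"):
    S=snap(n); u,v=proj(S,[.54,-.09,.1]); u=int(u);v=int(v)
    o.append(cv2.resize(S["image"][v-65:v+65,u-65:u+65,::-1],(400,400),interpolation=cv2.INTER_CUBIC))
cv2.imwrite("pics/c4.png",np.hstack(o))
E
```

```text
t 7.85 p [ 0.4873 -0.1288  0.191 ] F tool [12.1  6.2  0.6] Fz -12.1 gap 0.087 | r 0.1341 dtheta deg 28.6 rad 0.499 toolyaw -65.3 want -65.2 q6 0.66
```

View pics/c4.png

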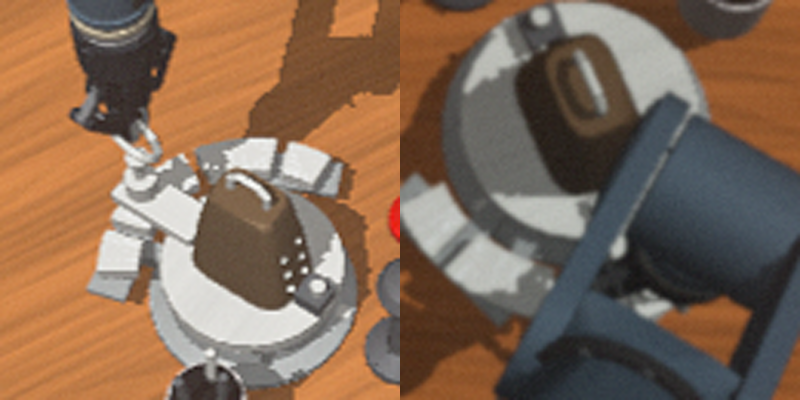

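The turntable stands at about 0.5 rad, with the rivets turning towards the dark stake. I'll lower the pin onto the plate, open the fingers a little, and push the ring round with a finger.

Emit:
{"method": "move_arm", "body": {"deltas": [0, 1, 0.5, 0, 0, 0, 0, 0, 1, 0.5, 0, 0, 0, 0, 20, 0, 0, 0, 0, 0, 0, 20, 0, 0, 0, 0, 0, 0, 20, 4, 0, 0, 0, 0, 0, 20, 5, 0, 0, 0, 0, 0, 20, 0, 0, 0, 0, 0, 0]}}

```text
t: 8.65
tcp_pos: [0.4873, -0.1288, 0.1799]
tool_rot: [0.382, 0.596, -0.382, 0.595]
force: [0.1, 0.7, -0.4]
finger_gap: 0.231
```

```bash
python3 q.py
```

```text
t 8.65 p [ 0.4873 -0.1288  0.1799] F tool [ 0.4  0.4 -0.6] Fz -0.4 gap 0.231 | r 0.1341 dtheta deg 28.61 rad 0.499 toolyaw -65.3 want -65.2 q6 0.66
```

Emit:
{"method": "move_arm", "body": {"deltas": [20, 0, 0, 2.4, -1, 0, 0, 20, 0, 0, 2.4, -1, 0, 0, 20, 0, 0, 2.4, -1, 0, 0, 20, 0, 0.1, 2.4, -1, 0, 0, 20, 0, 0, 2.4, -1, 0, 0, 20, 0, 0, 0, 0, 0, 0]}}

```text
t: 9.25
tcp_pos: [0.492, -0.1372, 0.1801]
tool_rot: [0.356, 0.613, -0.354, 0.61]
force: [-0.6, 5.8, 2.6]
finger_gap: 0.236
```

```bash
python3 q.py
```

```text
t 9.25 p [ 0.492  -0.1372  0.1801] F tool [-2.6  2.4 -5.3] Fz 2.6 gap 0.236 | r 0.1337 dtheta deg 32.75 rad 0.572 toolyaw -60.3 want -61.1 q6 0.56
```

Emit:
{"method": "move_arm", "body": {"deltas": [20, 0, 0, 2.4, -1, 0, 0, 20, 0, 0, 2.4, -1, 0, 0, 20, 0, 0, 2.4, -1, 0, 0, 20, 0, 0, 0, 0, 0, 0]}}

```text
t: 9.65
tcp_pos: [0.4959, -0.1442, 0.1801]
tool_rot: [0.339, 0.622, -0.338, 0.619]
force: [-1.3, 2.5, 0.9]
finger_gap: 0.237
```

```bash
python3 q.py
```

```text
t 9.65 p [ 0.4959 -0.1442  0.1801] F tool [-0.9  0.2 -2.8] Fz 0.9 gap 0.237 | r 0.1339 dtheta deg 36.17 rad 0.631 toolyaw -57.3 want -57.6 q6 0.5
```

Emit:
{"method": "move_arm", "body": {"deltas": [20, 0, 0, 2.4, -1, 0, 0, 20, 0, 0, 2.4, -1, 0, 0, 20, 0, 0, 0, 0, 0, 0]}}

```text
t: 9.95
tcp_pos: [0.498, -0.1475, 0.1802]
tool_rot: [0.329, 0.628, -0.327, 0.624]
force: [-2.8, 6.8, 5.3]
finger_gap: 0.236
```

```bash
python3 q.py
```

```text
t 9.95 p [ 0.498  -0.1475  0.1802] F tool [-5.3  1.5 -7.2] Fz 5.3 gap 0.236 | r 0.1339 dtheta deg 37.87 rad 0.661 toolyaw -55.3 want -55.9 q6 0.46
```

Emit:
{"method": "move_arm", "body": {"deltas": [20, 0, 0, 2.4, -1, 0, 0, 20, 0, 0, 2.4, -1, 0, 0, 20, 0, 0, 0, 0, 0, 0]}}

```text
t: 10.25
tcp_pos: [0.5005, -0.1509, 0.1802]
tool_rot: [0.318, 0.634, -0.316, 0.63]
force: [-1.7, 8.0, 4.5]
finger_gap: 0.233
```

```bash
python3 q.py
```

```text
t 10.25 p [ 0.5005 -0.1509  0.1802] F tool [-4.4  3.4 -7.4] Fz 4.5 gap 0.233 | r 0.1339 dtheta deg 39.67 rad 0.692 toolyaw -53.3 want -54.1 q6 0.42
```

Emit:
{"method": "move_arm", "body": {"deltas": [20, 0, 0, 2.4, -1, 0, 0, 20, 0, 0, 2.4, -1, 0, 0, 20, 0, 0, 0, 0, 0, 0]}}

```text
t: 10.55
tcp_pos: [0.5044, -0.1564, 0.1803]
tool_rot: [0.306, 0.639, -0.305, 0.636]
force: [-1.5, 4.0, 3.5]
finger_gap: 0.234
```

```bash
python3 q.py
```

```text
t 10.55 p [ 0.5044 -0.1564  0.1803] F tool [-3.5  1.4 -4.1] Fz 3.5 gap 0.234 | r 0.1341 dtheta deg 42.52 rad 0.742 toolyaw -51.3 want -51.3 q6 0.38
```

Emit:
{"method": "move_arm", "body": {"deltas": [20, 0, 0, 2.4, -1, 0, 0, 20, 0, 0, 2.4, -1, 0, 0, 20, 0, 0, 0, 0, 0, 0]}}

```text
t: 10.85
tcp_pos: [0.5086, -0.162, 0.1802]
tool_rot: [0.295, 0.642, -0.295, 0.643]
force: [-0.3, -0.8, -0.8]
finger_gap: 0.236
```

```bash
python3 q.py;python3 - <<'E'
from h import *
o=[]
for n in("scene","top"):
    S=snap(n); u,v=proj(S,[.54,-.12,.1]); u=int(u);v=int(v)
    o.append(cv2.resize(S["image"][v-55:v+55,u-55:u+55,::-1],(400,400),interpolation=cv2.INTER_CUBIC))
cv2.imwrite("pics/c5.png",np.hstack(o))
E
```

```text
t 10.85 p [ 0.5086 -0.162   0.1802] F tool [ 0.8 -0.8  0.4] Fz -0.8 gap 0.236 | r 0.1344 dtheta deg 45.51 rad 0.794 toolyaw -49.3 want -48.3 q6 0.34
```

View pics/c5.png

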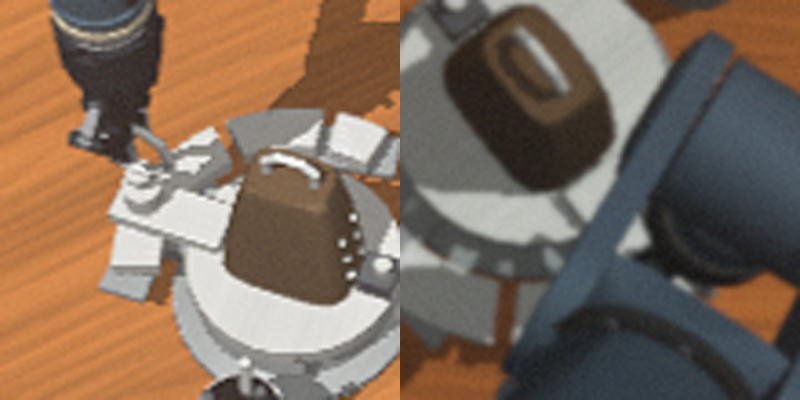

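Contact force fell to zero, so the pin may have slid into the notch. I'll probe for resistance by pushing on gently.

Emit:
{"method": "move_arm", "body": {"deltas": [20, 0, 0, 2, 0, 0, 0, 20, 0, 0, 2, 0, 0, 0, 20, 0, 0, 0, 0, 0, 0]}}

```text
t: 11.25
tcp_pos: [0.5109, -0.1645, 0.1804]
tool_rot: [0.295, 0.643, -0.295, 0.643]
force: [-1.3, 0.3, 1.0]
finger_gap: 0.233
```

```bash
python3 q.py
```

```text
t 11.25 p [ 0.5109 -0.1645  0.1804] F tool [-1.  -0.8 -1.1] Fz 1.0 gap 0.233 | r 0.1345 dtheta deg 46.98 rad 0.82 toolyaw -49.3 want -46.8 q6 0.34
```

Emit:
{"method": "move_arm", "body": {"deltas": [20, 0, 0, 2, 0, 0, 0, 20, 0, 0, 0, 0, 0, 0]}}

```text
t: 11.45
tcp_pos: [0.5112, -0.1649, 0.1802]
tool_rot: [0.295, 0.644, -0.295, 0.642]
force: [-4.0, 4.1, 3.6]
finger_gap: 0.237
```

```bash
python3 q.py
```

```text
t 11.45 p [ 0.5112 -0.1649  0.1802] F tool [-3.5 -0.4 -5.7] Fz 3.6 gap 0.237 | r 0.1346 dtheta deg 47.18 rad 0.823 toolyaw -49.3 want -46.6 q6 0.34
```

Emit:
{"method": "move_arm", "body": {"deltas": [20, 0, 0, 2, 0, 0, 0, 20, 0, 0, 0, 0, 0, 0]}}

```text
t: 11.65
tcp_pos: [0.5114, -0.1652, 0.1802]
tool_rot: [0.296, 0.645, -0.294, 0.64]
force: [-4.9, 5.8, 6.6]
finger_gap: 0.236
```

```bash
python3 q.py
```

```text
t 11.65 p [ 0.5114 -0.1652  0.1802] F tool [-6.5  0.  -7.6] Fz 6.6 gap 0.236 | r 0.1346 dtheta deg 47.31 rad 0.826 toolyaw -49.3 want -46.5 q6 0.34
```

Emit:
{"method": "move_arm", "body": {"deltas": [20, 0, 0, 2, 0, 0, 0, 20, 0, 0, 0, 0, 0, 0]}}

```text
t: 11.85
tcp_pos: [0.5115, -0.1654, 0.1801]
tool_rot: [0.296, 0.646, -0.294, 0.639]
force: [-6.4, 8.9, 8.7]
finger_gap: 0.237
```

```bash
python3 q.py
```

```text
t 11.85 p [ 0.5115 -0.1654  0.1801] F tool [ -8.6   0.9 -11. ] Fz 8.7 gap 0.237 | r 0.1346 dtheta deg 47.41 rad 0.827 toolyaw -49.3 want -46.4 q6 0.34
```

It resists firmly (11 N with no movement) at a ring angle of about 0.79 rad, which matches the notch seen in the picture, so it looks locked. I'll back off, lift clear and check.

Emit:
{"method": "move_arm", "body": {"deltas": [20, 0, 0, -4, 0, 0, 0, 20, 0, 0, -4, 0, 0, 0, 20, 0, 0, -2, 0, 0, 0, 20, 0, 0, 0, 0, 0, 0]}}

```text
t: 12.25
tcp_pos: [0.5088, -0.1616, 0.1804]
tool_rot: [0.295, 0.642, -0.295, 0.643]
force: [-0.9, -0.8, -0.4]
finger_gap: 0.238
```

```bash
python3 q.py
```

```text
t 12.25 p [ 0.5088 -0.1616  0.1804] F tool [ 0.4 -1.2 -0. ] Fz -0.4 gap 0.238 | r 0.1341 dtheta deg 45.47 rad 0.794 toolyaw -49.3 want -48.3 q6 0.34
```

Emit:
{"method": "move_arm", "body": {"deltas": [60, 0, 0, 0, 0, 0, 0, 60, 0, 0, 0, 0, 0, 0, 60, 0, 0, 0, 0, 0, 0, 60, -20, 0, 0, 0, 0, 0, 60, -30, 0, 0, 0, 0, 0, 60, -30, 0, 0, 0, 0, 0, 60, -10, -40, 0, 0, 0, 0, 60, 0, -40, 0, 0, 0, 0, 60, 0, -10, 0, 0, 0, 0, 60, 0, 0, 0, 0, 0, 0]}}

```text
t: 13.25
tcp_pos: [0.4392, -0.2206, 0.2704]
tool_rot: [0.296, 0.642, -0.296, 0.642]
force: [-0.2, -0.5, 0.3]
finger_gap: 0.703
```

```bash
python3 q.py;python3 - <<'E'
from h import *
o=[]
for n in("scene","top"):
    S=snap(n); pickle.dump(S,open(n+"6.pkl","wb")); u,v=proj(S,[.57,-.1,.1]); u=int(u);v=int(v)
    o.append(cv2.resize(S["image"][v-60:v+60,u-60:u+60,::-1],(400,400),interpolation=cv2.INTER_CUBIC))
    pts=np.array([dep(S,a,b) for b in range(v-70,v+70) for a in range(u-70,u+70) if S["depth"][b,a]>0])
    d=pts[:,:2]-AX; r=np.hypot(*d.T); ang=(np.degrees(np.arctan2(d[:,1],d[:,0]))%360)-176.2
    m=(r>.095)&(r<.175)&(abs(ang-45)<12)&(pts[:,2]>.12)&(pts[:,2]<.23)
    H=pts[m]; print(n,m.sum(),"ang mean",ang[m].mean())
    if m.sum():
        print(" zmax",np.sort(H[:,2])[-12:].round(4)); t=H[H[:,2]>np.percentile(H[:,2],60)]; print(t.mean(0),np.median(t[:,2]), len(t))
cv2.imwrite("pics/c6.png",np.hstack(o))
E
```

```text
t 13.25 p [ 0.4392 -0.2206  0.2704] F tool [-0.3 -0.5  0.3] Fz 0.3 gap 0.703 | r 0.2253 dtheta deg 44.91 rad 0.784 toolyaw -49.5 want -48.9 q6 0.17
scene 179 ang mean 46.52778915003159
 zmax [0.2013 0.2016 0.2023 0.2023 0.2024 0.2027 0.2028 0.2031 0.2031 0.2033
 0.2034 0.2081]
[ 0.51125582 -0.16175144  0.19379287] 0.1962200526642821 72
top 259 ang mean 44.267844960684776
 zmax [0.2022 0.2023 0.2023 0.2024 0.2025 0.2026 0.2029 0.204  0.2047 0.2055
 0.206  0.2061]
[ 0.5060471  -0.1619561   0.19738562] 0.1980738844238974 104
```

View pics/c6.png

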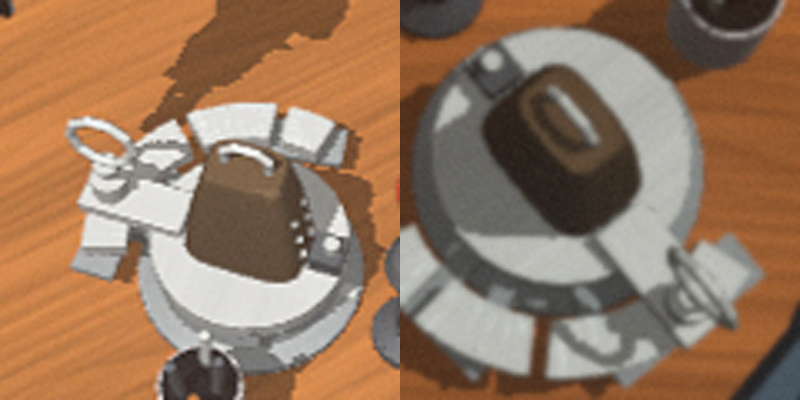

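```bash
python3 - <<'E'
from h import *
for n in("scene","top"):
    for k,a0 in (("0",0),("6",45)):
        S=pickle.load(open(n+k+".pkl","rb"))
        pts=[];px=[]
        for b in range(150,360):
            for a in range(240,420):
                if S["depth"][b,a]>0: pts.append(dep(S,a,b)); px.append((a,b))
        pts=np.array(pts);d=pts[:,:2]-AX; r=np.hypot(*d.T); ang=(np.degrees(np.arctan2(d[:,1],d[:,0]))%360)-176.2
        m=(r>.115)&(r<.155)&(abs(ang-a0)<8)&(pts[:,2]>.18)
        z=pts[m][:,2]; print(n,k,m.sum(),"pct50/75/90",np.percentile(z,[50,75,90]).round(4),"ang",ang[m].mean().round(2))
S=pickle.load(open("top6.pkl","rb"))
for th in (0,44.7): 
    a=np.radians(176.2+th); print("notch px",proj(S,[AX[0]+.135*np.cos(a),AX[1]+.135*np.sin(a),.06]))
u,v=proj(S,[.57,-.1,.1]); print("gap px",int(u)-60+140*.3,int(v)-60+345*.3)
# other objects moved?
T0=pickle.load(open("top0.pkl","rb"))
d=cv2.absdiff(T0["image"],S["image"]).max(2)
for nm,(x0,x1,y0,y1) in dict(tin=(375,420,190,240),hammer=(470,525,280,405),spare=(105,165,290,350),stake=(290,327,178,230)).items(): print(nm,(d[y0:y1,x0:x1]>40).sum())
E
```

```text
scene 0 36 pct50/75/90 [0.1988 0.2009 0.2058] ang -0.1
scene 6 45 pct50/75/90 [0.1991 0.2013 0.203 ] ang 46.12
top 0 83 pct50/75/90 [0.1998 0.2023 0.204 ] ang -0.25
top 6 84 pct50/75/90 [0.1992 0.2009 0.2023] ang 44.76
notch px [340.05275008 317.86294223]
notch px [382.28644871 305.79404163]
gap px 340.0 318.5
tin 0
hammer 2108
spare 0
stake 3
```

Ring height equals its starting "home" height, and the arm sits at the side notch. The large difference at the hammer is probably the arm or its shadow, so I'll check it.

```bash
python3 - <<'E'
from h import *
a=[pickle.load(open(n+"6.pkl","rb"))["image"][:,:,::-1] for n in("scene","top")]
cv2.imwrite("pics/f6.png",cv2.resize(np.hstack(a),(800,300)))
E
```

```text
(no output)
```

View pics/f6.png

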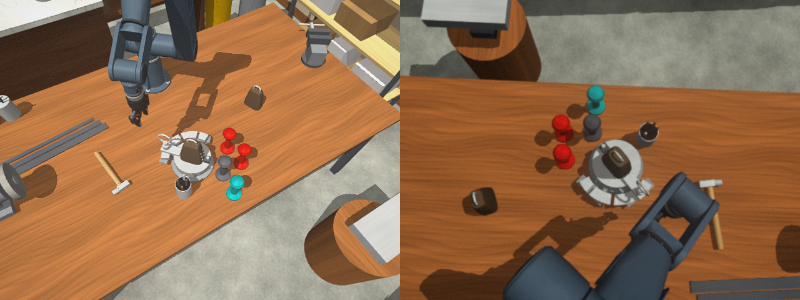

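The arm only hides part of the hammer in the top view. In the scene view the hammer lies where it was, at about (113,172), and the gripper is clear of everything. Handing in.

```bash
python3 -c "
from station import job,manip
print(manip.sense()['qd'].round(4)); print(job.sign_off())"
```

```text
[ 0.0202  0.0075 -0.0049 -0.0027  0.0007 -0.0019]
the job is handed in; nothing more can be done
None
```

The bell is now locked in the side notch by the dark mushroom stake, with the riveted side turned towards it, and I handed the job in at about 13 s of the 45 s allowed.

**What I did:** I gripped the ring, lifted the pin about 15 mm and swung the turntable about 0.5 rad counter-clockwise. Then I set the pin on the plate, opened the fingers and pushed the ring round with one finger until the pin dropped in at about 0.78 rad. I backed off and moved the gripper clear.

**Last checks:**
- **Pin home:** the ring resisted an 11 N push without moving. In both views its top is back at its starting height to within about 1.5 mm, apart from one noisier reading that differs by 3 mm. If the pin were still riding on the plate it would stand about 12 mm higher. The depth readings alone are too noisy to prove the 2 mm limit.
- **Angle:** the two views put the ring at 44.8° and 46.1°, and the side notch was measured at 44.7°.
- **Other things:** the tin and the spare bell show no change in the top view. The arm hid part of the hammer there, so I judged it only by eye in the scene view, where it looks unmoved.
- **At hand-in:** the gripper was touching nothing. The arm still had a very small joint speed (0.02 rad/s).

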